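# Tip the bearing balls into the walled nest

## Robot

A 6-joint arm with a two-finger parallel gripper is mounted at the origin on the work surface; the furniture and walls round the work are solid. World frame = base frame: x ahead of the robot, y to its left, z up, the work surface at z = 0. Lengths are in m, angles in degrees, forces in N, time in s.
With the tool pointing down it reaches from about 0.25 to 0.725 m from the base axis. Payload 4 kg.
Tool frame: the origin (TCP) lies on the centre line of the jaws, within the pads' length; the fingertips stand 14 mm ahead of it and the grasp point (between the pads) lies 5 mm behind it; z points along the fingers, y is the line along which they close (so a half turn about z gives the same grasp; the last joint's range is limited). The gripper opens to 85 mm and grips with 20 to 120 N. Pads are 22 mm wide; open, the fingers measure 114 mm over their backs; the gripper's body (76 mm by 85 mm) begins 54 mm behind the grasp point. The pads swing forward as they close: fully open they stand 13 mm farther back than shut.
Start: joints at [73.167, 13.785, 0.286, 76.501, 0, 90], TCP at [0.145, 0.479, 0.245] pointing down, gripper open.
Joint ranges: [-155.79, 155.79], [-60.16, 107.12], [-62.33, 73.08], [-114, 123.19], [-81.49, 82.49], [-180, 180]. Speed limits (degrees/s): [159.86, 159.86, 180, 180, 180, 180].

## Interface

Orientations are given as [roll, pitch, yaw] about the fixed x, y, z axes, in that order (R = Rz(yaw) Ry(pitch) Rx(roll)).
In Python, from workcell import r, optics gives the robot as it stands.
- The arm moves only by the tool jog_arm, never from a script. Its argument "steps" is a list of rows, each a list of 6 numbers: the shift along the world's x, y, z in units of 0.025 m (1.0 is 0.025 m), then the turn, a rotation vector about the world's x, y, z in units of 4 degrees (1.0 is 4 degrees). A call has 1 to 12 rows; each row shifts and turns the commanded pose from where the row before left it; what a row does not reach is not made up. A row lasts 1/12 s, in which the tool goes at most 41.7 mm and 7.16 degrees, less where a joint would pass 70% of its speed; a pose out of reach is approached as far as the arm can. A call with a number of a shift or a turn outside -1 to 1 is refused whole. A call with a gripper value outside its range is refused whole. "hand" is the finger opening in mm, from 0 to 85.4, set as the call begins (left out, the last holds). The fingers move at their own pace and stop on an object; "force" is the grip in N (left out, the last holds). Time passes only in rows, so rows that do not move let the fingers close. It gives the time, the measured TCP pose, the force, the opening and the grip force at its end, in the units of the state.
- r.state(): the state, without advancing time (a new reading comes with each control period).
- optics.get_image(name): name is "scene" or "top" or "wrist"; returns a dict with "pixels" (400x640x3 uint8, red, green, blue), "mtx" (3x3 intrinsics, pixels), "dist_coeffs" ([k1, k2, p1, p2, k3] as OpenCV has them; the pictures are not rectified), "world_from_camera" (4x4, takes a point from camera to world coordinates); the wrist camera has in their place "T_tool_cam" (4x4, takes a point from camera to tool coordinates, whose origin is the TCP and whose axes are the flange's). Camera axes: x right, y up, looking along -z (the intrinsics and any distortion apply to the point x, -y, -z); pixel columns grow to the right and rows downward; lengths in m; the calibration is good to about 2 mm. A picture is of the moment at which its call begins: read the wrist's pose just before it. There is no depth.
- r.close_job(): hands the job in; it is judged then, once.
The state is a dict: "time": time; "joint_pos": joint angles; "qd": joint speeds; "tau": joint torques, N m; "tcp_pos": TCP position; "orientation": TCP orientation; "contact_force": force on the tool from outside, world axes, zero at the start; "torque": the same for the moment, N m; "grip_width": opening from 0.0 (shut) to 1.0 (fully open); "grip_force": force on a finger pad.
Only numpy, scipy, OpenCV 4.12 (cv2) and the standard library are available. Lean on these libraries where they do the work, as an engineer would, in place of code of your own. Each camera call takes 0.05 s, during which the arm holds its last target. There are 200 camera calls.

## Task

Pick up the steel cup and tip all five bearing balls out of it over the raised collar into the sunken pocket of the bearing nest, without knocking the cup hard against the nest. Then stand the empty cup upright on the bench again. Leave the two battery cells and the wrench where they are.

Things in the scene. Friction and masses are not known exactly. Their poses are not given: they have to be found in the camera images.
- cup_center (a point): point on the steel cup's axis half-way up, 37.5 mm above its underside; z points up the axis to the mouth. The cup is plain and tapered, the same all round: outside diameter 49 mm at the foot, 62 mm at the rim, 75 mm tall; loose, standing upright on the bench with the five balls in it
- cup: the cup: origin at the centre of its underside, z up its axis. Wall 2.5 mm, floor 4 mm, about 0.12 kg. Its inner wall leans out by 5 degrees, so the balls roll out only when the cup is tipped about 90 degrees from upright; tip it to about 105 to be sure
- cup_rim (a point): centre of the cup's mouth, level with its rim, 75 mm above its underside
- nest: the bearing nest, fixed to the bench: a dark base plate 96 x 96 x 8 mm with four bolt heads 4 mm proud, carrying a round bare-metal collar, 84 mm outside and 72 mm inside diameter, its top 55 mm above the bench; origin at the centre of its underside, x and y along the plate's sides
- pocket (a point): centre of the sunken floor inside the nest's collar, 8 mm above the bench, 47 mm below the collar's top; z up. A low steel hub, 24 mm across and 10 mm high, stands in its middle
- nest_rim (a point): centre of the collar's top opening, 55 mm above the bench
- ball1_center (a point): centre of steel bearing ball 1 of 5, 15 mm across, 14 g, smooth and slippery, loose, in the cup at the start
- ball2_center (a point): centre of steel bearing ball 2 of 5, 15 mm across, 14 g, smooth and slippery, loose, in the cup at the start
- ball3_center (a point): centre of steel bearing ball 3 of 5, 15 mm across, 14 g, smooth and slippery, loose, in the cup at the start
- ball4_center (a point): centre of steel bearing ball 4 of 5, 15 mm across, 14 g, smooth and slippery, loose, in the cup at the start
- ball5_center (a point): centre of steel bearing ball 5 of 5, 15 mm across, 14 g, smooth and slippery, loose, in the cup at the start
- cell_1: cylindrical battery cell, 32 mm across, 71 mm tall, standing loose on the bench; origin at the centre of its underside. A bystander
- cell_2: a second such cell, also a bystander
- wrench_13: small combination wrench, 22 x 138 x 7 mm, lying loose on the bench between the places of the cup and the nest; origin at the centre of its underside, y along its length. A bystander
- busbar_fixture: fixed plywood clamping fixture left of the work, about 208 mm along x and 130 mm along y, with an upright lever reaching 180 mm above the bench; origin at the centre of its underside. Keep clear
- bench_supply: fixed grey power supply at the back right, about 160 mm along x, 250 mm along y, 107 mm tall; origin at the centre of its underside. Over the back of the bench, across the middle, hangs a wall shelf: its brackets reach down to 0.46 m above the bench and forward to this origin's x, its board (0.58 m up) 60 mm nearer the robot. Keep clear
- bench_vice: fixed bench vice at the back left, about 210 x 210 x 115 mm; origin near the centre of its underside. Keep clear
- bench_rail: fixed upright dark metal rail along the bench's right-hand edge, parallel to x, 90 mm high; origin half-way along its foot. Keep clear
Not all that is in view belongs to the job. There is more than one size of the cup; the job needs the largest.

How it is judged:
By the outcome, as a careful person would: the job done as asked, in the order asked, and still so for the second after the job is handed in, with the robot touching nothing.
It also fails if it takes over 58 s, if anything falls off the work surface, if the arm or the gripper's body presses on something with over 40 N, if the wrist force passes 120 N, or if a joint passes its speed limit or range.

## Working session

There is one attempt and no reset: what is moved stays moved. The work goes in short steps, Python scripts to look and compute and a tool call to move; the robot and the scene stay as the last step left them, time stands still between calls to the robot, and variables do not carry over. Pictures are saved under pics/ and viewed, at most 10 in all, crops included, and the job is handed in when it is done.

Besides the shell and the picture viewer there is one more tool, called after "Call:" by a JSON object that holds its "op" and its "data", one argument or row to a line. jog_arm: Moves the arm, as the interface text tells. Its arguments: {"type":"object","properties":{"steps":{"type":"array"},"hand":{"type":"number"},"force":{"type":"number"}},"required":["steps"]}

```bash
mkdir -p pics; ls
cat > h.py <<'E'
import numpy as np, cv2
from workcell import r, optics
def grab(n):
    s=r.state(); return optics.get_image(n), s
def cam(im,s=None):
    if 'world_from_camera' in im: return np.array(im['world_from_camera'])
    from scipy.spatial.transform import Rotation as R
    T=np.eye(4); T[:3,:3]=R.from_euler('xyz',s['orientation'],degrees=True).as_matrix(); T[:3,3]=s['tcp_pos']
    return T@np.array(im['T_tool_cam'])
def ray(im,uv,s=None):
    p=cv2.undistortPoints(np.array([[uv]],float),np.array(im['mtx']),np.array(im['dist_coeffs']))[0,0]
    T=cam(im,s); d=T[:3,:3]@np.array([p[0],-p[1],-1]); return T[:3,3],d
def onz(im,uv,z,s=None):
    o,d=ray(im,uv,s); return o+d*(z-o[2])/d[2]
def proj(im,P,s=None):
    T=np.linalg.inv(cam(im,s)); q=(T[:3,:3]@np.array(P,float).T).T+T[:3,3]
    q=q*[1,-1,-1]
    return cv2.projectPoints(q,np.zeros(3),np.zeros(3),np.array(im['mtx']),np.array(im['dist_coeffs']))[0][:,0]
E
python3 - <<'E'
from h import *
print(r.state())
a=[]
for n in('scene','top'):
    im,s=grab(n); cv2.imwrite(f'pics/{n}0.png',im['pixels'][:,:,::-1])
    print(n,np.round(cam(im),3).tolist(),np.array(im['mtx']).tolist())
im,s=grab('wrist');cv2.imwrite('pics/w0.png',im['pixels'][:,:,::-1])
E
```

```text
pics
{'time': 0.0, 'joint_pos': array([ 7.31678847e+01,  1.38314773e+01,  2.13783980e-01,  7.64992967e+01,
       -2.48329554e-03,  8.99989682e+01]), 'qd': array([ 1.11805216e-05, -5.15565508e-02, -4.42441654e-03, -3.04010885e-02,
       -5.61300089e-02,  3.77905765e-03]), 'tau': array([-1.21614779e-03, -3.72319865e+01,  2.52407777e+01,  1.71869964e-02,
       -6.72892065e-05, -1.48847846e-06]), 'tcp_pos': array([0.14462649, 0.47801413, 0.24441965]), 'orientation': array([-1.79883010e+02,  2.48118353e-03,  1.63168922e+02]), 'contact_force': array([-0.5255761 , -0.25487357, -0.22993847]), 'torque': array([-0.02687054, -0.03076174, -0.03277299]), 'grip_force': 0.0, 'grip_width': 1.0048639302999238}
scene [[0.807, 0.372, -0.458, 0.155], [-0.59, 0.488, -0.643, -0.631], [-0.016, 0.789, 0.614, 0.665], [0.0, 0.0, 0.0, 1.0]] [[374.6177750245051, 0.0, 315.1394765816584], [0.0, 374.6177750245051, 202.5266743133184], [0.0, 0.0, 1.0]]
top [[-0.035, 0.973, -0.229, 0.322], [-0.999, -0.033, 0.012, -0.006], [0.004, 0.229, 0.973, 1.224], [0.0, 0.0, 0.0, 1.0]] [[454.78134089157703, 0.0, 317.4656153791269], [0.0, 454.78134089157703, 192.29747506091783], [0.0, 0.0, 1.0]]
```

View pics/top0.png

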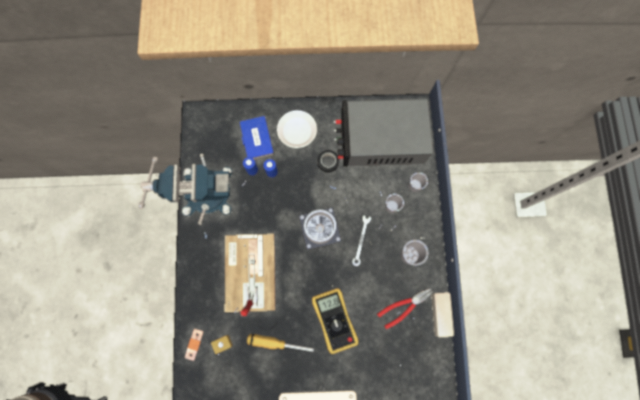

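View pics/scene0.png

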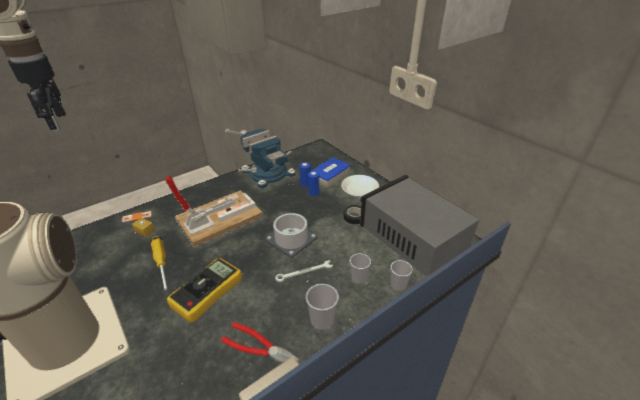

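The three cups in the top image are at (415,252), (395,202) and (418,181). In the scene image they are at (322,305), (360,268) and (401,275). The one at (415,252) is clearly the largest. I'll check it in a close crop and measure it there.

Run:
```python
from h import *
t,_=grab('top'); s,_=grab('scene')
def crop(im,x0,y0,w,h,k): return cv2.resize(np.ascontiguousarray(im['pixels'][y0:y0+h,x0:x0+w,::-1]),None,fx=k,fy=k,interpolation=cv2.INTER_CUBIC)
a=crop(t,290,160,150,110,5.2); a=cv2.resize(a,(800,300*2))[:, :]
a=crop(t,290,190,150,85,5)   # 750x425
cv2.imwrite('pics/c_top.png',a)
b=crop(s,255,205,160,130,4.8); cv2.imwrite('pics/c_scene.png',b)
for n,uv,z in [('cup rim',(415,252),.075),('nest rim',(320,226),.055),('small1',(395,202),.05),('small2',(418,181),.05),('wr a',(367,218),.0),('wr b',(355,264),0),('cellsA',(250,165),.071),('cellB',(270,167),.071),('rail',(455,255),.09)]:
    print(n,onz(t,uv,z).round(3))
for n,uv,z in [('cup rim',(322,297),.075),('nest rim',(291,228),.055),('lever',(170,180),.18)]:
    print('scene',n,onz(s,uv,z).round(3))
```

```text
cup rim [ 0.429 -0.26   0.075]
nest rim [ 0.507 -0.023  0.055]
small1 [ 0.565 -0.224  0.05 ]
small2 [ 0.62 -0.29  0.05]
wr a [ 0.533 -0.153  0.   ]
wr b [ 0.41  -0.113  0.   ]
cellsA [0.673 0.156 0.071]
cellB [0.666 0.104 0.071]
rail [ 0.416 -0.357  0.09 ]
scene cup rim [ 0.429 -0.261  0.075]
scene nest rim [ 0.503 -0.038  0.055]
scene lever [0.3   0.148 0.18 ]
```

View pics/c_top.png

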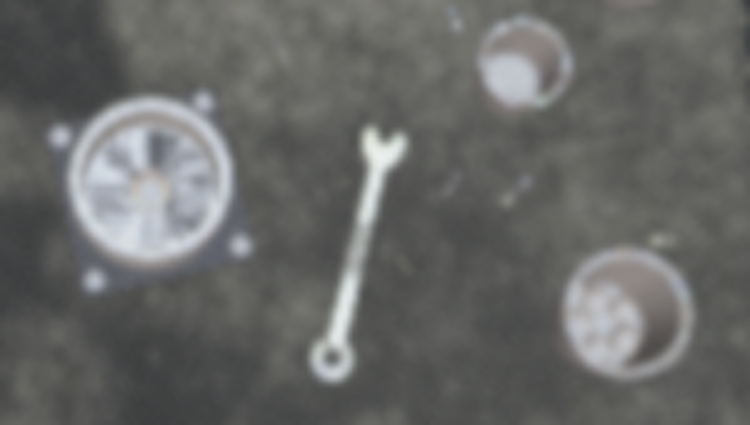

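View pics/c_scene.png

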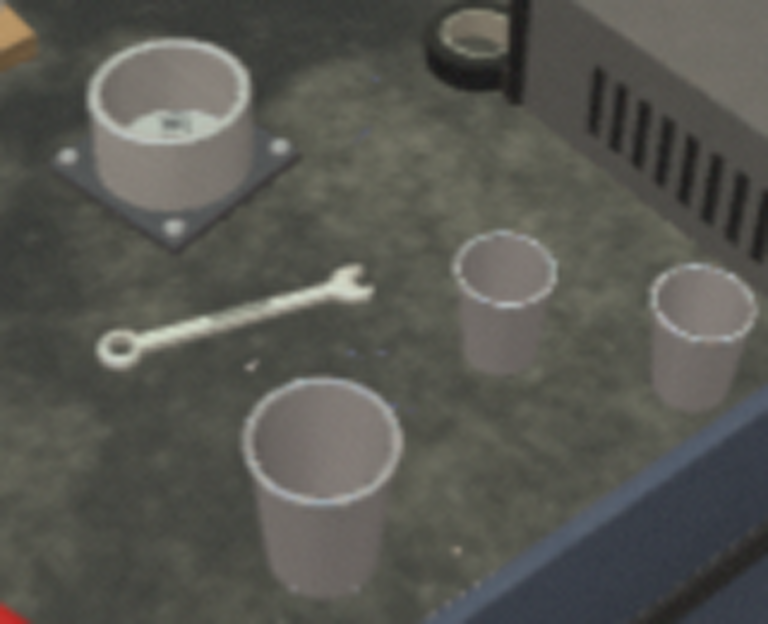

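The top view shows the large cup with five balls, with its rim centre at about (415.6,252.6). The nest collar centre is at (320.2,226.4). Both views put the cup at about (0.428,-0.261), which is consistent. I'll swing over in an arc while raised, yawing so that j6 ends near 0.

Call:
{"op": "jog_arm", "data": {
  "steps": [
    [0.65, -0.37, 0.25, 0, 0, -1],
    [0.65, -0.37, 0.25, 0, 0, -1],
    [0.65, -0.37, 0.25, 0, 0, -1],
    [0.65, -0.37, 0.25, 0, 0, -1],
    [0.65, -0.37, 0.25, 0, 0, -1],
    [0.65, -0.37, 0.25, 0, 0, -1],
    [0.65, -0.37, 0.25, 0, 0, -1],
    [0.65, -0.37, 0.25, 0, 0, -1],
    [0.65, -0.37, 0.25, 0, 0, -1],
    [0.65, -0.37, 0.25, 0, 0, -1],
    [0.65, -0.37, 0.25, 0, 0, -1],
    [0.65, -0.37, 0.25, 0, 0, -1]
  ],
  "hand": 85,
  "force": 50
}}

```text
time: 1.25
tcp_pos: [0.3405, 0.367, 0.3205]
orientation: [-180.0, 0.0, 115.0]
contact_force: [-0.5, 0.4, -0.5]
grip_width: 0.992
grip_force: 0.0
```

Call:
{"op": "jog_arm", "data": {
  "steps": [
    [0.33, -0.66, 0, 0, 0, -1],
    [0.33, -0.66, 0, 0, 0, -1],
    [0.33, -0.66, 0, 0, 0, -1],
    [0.33, -0.66, 0, 0, 0, -1],
    [0.33, -0.66, 0, 0, 0, -1],
    [0.33, -0.66, 0, 0, 0, -1],
    [0.33, -0.66, 0, 0, 0, -1],
    [0.33, -0.66, 0, 0, 0, -1],
    [0.33, -0.66, 0, 0, 0, -1],
    [0.33, -0.66, 0, 0, 0, -1],
    [0.33, -0.66, 0, 0, 0, -1],
    [0.33, -0.66, 0, 0, 0, -1]
  ]
}}

```text
time: 2.25
tcp_pos: [0.439, 0.1687, 0.3202]
orientation: [-180.0, 0.0, 67.0]
contact_force: [-0.3, -0.6, 0.9]
grip_width: 0.995
grip_force: 0.0
```

Call:
{"op": "jog_arm", "data": {
  "steps": [
    [0, -0.69, -0.05, 0, 0, -1],
    [0, -0.69, -0.05, 0, 0, -1],
    [0, -0.69, -0.05, 0, 0, -1],
    [0, -0.69, -0.05, 0, 0, -1],
    [0, -0.69, -0.05, 0, 0, -1],
    [0, -0.69, -0.05, 0, 0, -1],
    [0, -0.69, -0.05, 0, 0, -1],
    [0, -0.69, -0.05, 0, 0, -1],
    [0, -0.69, -0.05, 0, 0, -1],
    [0, -0.69, -0.05, 0, 0, -1],
    [0, -0.69, -0.05, 0, 0, -1],
    [0, -0.69, -0.05, 0, 0, -1]
  ]
}}

```text
time: 3.25
tcp_pos: [0.4386, -0.0382, 0.3052]
orientation: [-180.0, 0.0, 19.0]
contact_force: [0.5, 0.2, 0.7]
grip_width: 0.997
grip_force: 0.0
```

Call:
{"op": "jog_arm", "data": {
  "steps": [
    [-0.27, -0.6, -0.05, 0, 0, -1],
    [-0.27, -0.6, -0.05, 0, 0, -1],
    [-0.27, -0.6, -0.05, 0, 0, -1],
    [-0.27, -0.6, -0.05, 0, 0, -1],
    [-0.27, -0.6, -0.05, 0, 0, -1],
    [-0.27, -0.6, -0.05, 0, 0, -1],
    [-0.27, -0.6, -0.05, 0, 0, -1],
    [-0.27, -0.6, -0.05, 0, 0, -1],
    [-0.27, -0.6, -0.05, 0, 0, -1],
    [-0.27, -0.6, -0.05, 0, 0, -1],
    [-0.27, -0.6, -0.05, 0, 0, -1],
    [-0.27, -0.6, -0.05, 0, 0, -1]
  ]
}}

```text
time: 4.25
tcp_pos: [0.3573, -0.2181, 0.2902]
orientation: [180.0, 0.0, -29.0]
contact_force: [0.1, 0.6, 0.2]
grip_width: 0.996
grip_force: 0.0
```

Call:
{"op": "jog_arm", "data": {
  "steps": [
    [0, 0, 0, 0, 0, -0.5],
    [0, 0, -0.2, -0.52, -0.86, 0],
    [0, 0, -0.2, -0.52, -0.86, 0],
    [0, 0, -0.2, -0.52, -0.86, 0],
    [0, 0, -0.2, -0.52, -0.86, 0],
    [0, 0, -0.2, -0.52, -0.86, 0],
    [0, 0, -0.2, -0.52, -0.86, 0],
    [0, 0, -0.2, -0.52, -0.86, 0],
    [0, 0, -0.2, -0.52, -0.86, 0],
    [0, 0, -0.2, -0.52, -0.86, 0],
    [0, 0, -0.2, -0.52, -0.86, 0],
    [0, 0, -0.2, -0.52, -0.86, 0]
  ]
}}

```text
time: 5.25
tcp_pos: [0.3575, -0.2172, 0.2355]
orientation: [179.7, -44.5, -30.7]
contact_force: [0.1, -0.1, -0.1]
grip_width: 0.994
grip_force: 0.0
```

Call:
{"op": "jog_arm", "data": {
  "steps": [
    [0, 0, -0.2, -0.52, -0.86, 0],
    [0, 0, -0.2, -0.52, -0.86, 0],
    [0, 0, -0.2, -0.4, -0.66, 0],
    [0, 0, 0, 0, 0, 0]
  ]
}}

```text
time: 5.58
tcp_pos: [0.3638, -0.2211, 0.2343]
orientation: [179.5, -54.9, -30.6]
contact_force: [-0.6, -0.8, 0.4]
grip_width: 0.994
grip_force: 0.0
```

Run:
```python
from h import *
im,s=grab('wrist'); cv2.imwrite('pics/w1.png',im['pixels'][:,:,::-1])
print({k:np.round(s[k],3).tolist() for k in('joint_pos','tcp_pos','orientation')})
print(cam(im,s).round(3).tolist()); print(proj(im,[[.428,-.261,.075],[.428,-.261,0]],s).round(0))
sc,_=grab('scene'); print(onz(sc,(290.4,224.2),.055),onz(sc,(322.1,296.7),.075))
```

```text
{'joint_pos': [-31.458, -25.662, -62.188, -1.458, 0.244, 179.499], 'tcp_pos': [0.364, -0.221, 0.234], 'orientation': [179.53, -54.93, -30.586]}
[[-0.515, 0.678, -0.525, 0.31], [-0.857, -0.403, 0.319, -0.188], [0.004, 0.615, 0.789, 0.368], [0.0, 0.0, 0.0, 1.0]]
[[320. 272.]
 [320. 299.]]
[ 0.5092972  -0.02510778  0.055     ] [ 0.43001222 -0.260703    0.075     ]
```

View pics/w1.png

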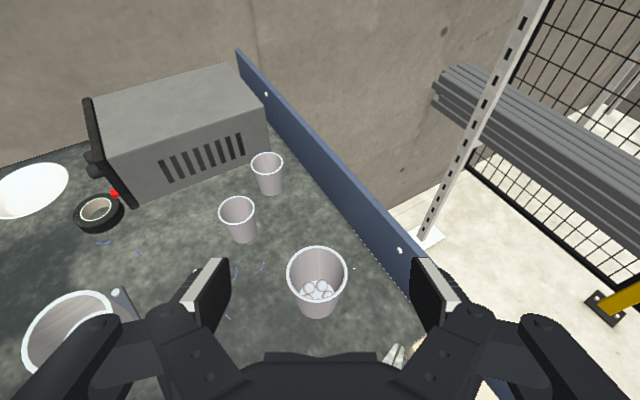

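The wrist view shows the big cup with its five balls, rim centre at (317,272) against a predicted (320,272). That is about 2 mm off, so the cup is at (0.429,-0.260). The nest is at about (0.508,-0.024). Next I go diagonally down around the cup.

Call:
{"op": "jog_arm", "data": {
  "steps": [
    [0.34, -0.2, -0.8, 0, 0, 0],
    [0.34, -0.2, -0.8, 0, 0, 0],
    [0.34, -0.2, -0.8, 0, 0, 0],
    [0.34, -0.2, -0.8, 0, 0, 0],
    [0.34, -0.2, -0.8, 0, 0, 0],
    [0.34, -0.2, -0.8, 0, 0, 0],
    [0.34, -0.2, -0.8, 0, 0, 0],
    [0.34, -0.2, -0.8, 0, 0, 0],
    [0, 0, -0.5, 0, 0, 0],
    [0, 0, -0.5, 0, 0, 0],
    [0, 0, 0, 0, 0, 0]
  ]
}}

```text
time: 6.6
tcp_pos: [0.4567, -0.2763, 0.0748]
orientation: [179.6, -51.3, -30.6]
contact_force: [-0.4, 0.9, 0.2]
grip_width: 0.994
grip_force: 0.0
```

Run:
```python
from h import *
s=r.state()
print({k:np.round(s[k],3).tolist() for k in('joint_pos','tcp_pos','orientation','contact_force')})
```

```text
{'joint_pos': [-31.186, 19.619, -62.319, -43.28, 0.029, 179.654], 'tcp_pos': [0.457, -0.276, 0.075], 'orientation': [179.597, -51.34, -30.632], 'contact_force': [-0.449, 0.929, 0.193]}
```

```bash
cat > k.py <<'E'
import numpy as np
from scipy.optimize import least_squares
d=np.radians
P=[(13.83,.21,90.1,.4994,.2444),(-25.66,-62.19,35.07,.4257,.2343),(19.62,-62.32,38.66,.5337,.0748)]
def f(p,j2,j3,e):
    L1,L2,L3,H=p; a,b,e=d(j2),d(j2-j3),d(e)
    return L1*np.sin(a)+L2*np.cos(b)+L3*np.cos(e), H+L1*np.cos(a)-L2*np.sin(b)-L3*np.sin(e)
def res(p): return np.concatenate([np.subtract(f(p,*q[:3]),q[3:]) for q in P])
s=least_squares(res,[.3,.3,.2,.3]); p=s.x
E
python3 - <<'E'
from k import *
print(p.round(4),s.fun.round(4))
# for tcp r,z find min elevation feasible
L1,L2,L3,H=p
for (R,z) in [(.506,.043),(.506,.14),(.56,.14),(.60,.14)]:
    for e in range(-10,91,10):
        x=R-L3*np.cos(d(e)); y=z+L3*np.sin(d(e))-H
        D=np.hypot(x,y); 
        c=(D*D-L1*L1-L2*L2)/(2*L1*L2)
        # angle between: D^2=L1^2+L2^2+2L1L2*sin(j3)...
        if abs(c)<=1: print(R,z,e,'j3',np.degrees(np.arcsin(c)).round(1),'D',D.round(3))
E
```

```text
[0.4983 0.3946 0.3965 0.2473] [ 0.0025 -0.0028  0.0001 -0.0006 -0.0014  0.0034]
0.506 0.043 -10 j3 -53.5 D 0.297
0.506 0.043 0 j3 -63.0 D 0.232
0.506 0.043 10 j3 -71.2 D 0.178
0.506 0.043 20 j3 -76.0 D 0.15
0.506 0.043 30 j3 -73.7 D 0.163
0.506 0.043 40 j3 -66.5 D 0.208
0.506 0.043 50 j3 -57.3 D 0.27
0.506 0.043 60 j3 -47.5 D 0.338
0.506 0.043 70 j3 -37.3 D 0.407
0.506 0.043 80 j3 -26.9 D 0.475
0.506 0.043 90 j3 -16.4 D 0.541
0.506 0.14 -10 j3 -66.1 D 0.211
0.506 0.14 0 j3 -75.4 D 0.153
0.506 0.14 10 j3 -81.8 D 0.122
0.506 0.14 20 j3 -78.5 D 0.136
0.506 0.14 30 j3 -69.9 D 0.186
0.506 0.14 40 j3 -60.2 D 0.25
0.506 0.14 50 j3 -50.2 D 0.319
0.506 0.14 60 j3 -40.1 D 0.388
0.506 0.14 70 j3 -30.0 D 0.456
0.506 0.14 80 j3 -19.7 D 0.521
0.506 0.14 90 j3 -9.4 D 0.583
0.56 0.14 -10 j3 -61.1 D 0.244
0.56 0.14 0 j3 -68.5 D 0.196
0.56 0.14 10 j3 -71.9 D 0.174
0.56 0.14 20 j3 -69.4 D 0.19
0.56 0.14 30 j3 -62.5 D 0.235
0.56 0.14 40 j3 -53.6 D 0.296
0.56 0.14 50 j3 -43.8 D 0.363
0.56 0.14 60 j3 -33.6 D 0.432
0.56 0.14 70 j3 -23.0 D 0.501
0.56 0.14 80 j3 -12.1 D 0.567
0.56 0.14 90 j3 -1.0 D 0.63
0.6 0.14 -10 j3 -56.8 D 0.274
0.6 0.14 0 j3 -63.2 D 0.23
0.6 0.14 10 j3 -65.8 D 0.213
0.6 0.14 20 j3 -63.4 D 0.229
0.6 0.14 30 j3 -57.0 D 0.272
0.6 0.14 40 j3 -48.5 D 0.331
0.6 0.14 50 j3 -38.8 D 0.397
0.6 0.14 60 j3 -28.4 D 0.466
0.6 0.14 70 j3 -17.4 D 0.535
0.6 0.14 80 j3 -6.1 D 0.602
0.6 0.14 90 j3 5.8 D 0.666
```

The tool is long, so a level side grasp folds the elbow too far. I'll turn the wrist so the fingers close radially and the tool leans sideways, with the body to the left of the cup. I can then pour to the right by swinging j5.

```bash
cat >> h.py <<'E'
from scipy.spatial.transform import Rotation as R
def target(az,tilt):  # tool leaning: z = sin(tilt) a - cos(tilt) z ; y=h ; a = right of h
    az=np.radians(az); t=np.radians(tilt)
    h=np.array([np.cos(az),np.sin(az),0]); a=np.array([np.sin(az),-np.cos(az),0])
    z=np.sin(t)*a-np.cos(t)*np.array([0,0,1.]); return R.from_matrix(np.c_[np.cross(h,z),h,z])
E
python3 - <<'E'
from h import *
s=r.state(); R0=R.from_euler('xyz',s['orientation'],degrees=True)
for t in (0,45):
    v=(target(-15,t)*R0.inv()).as_rotvec(degrees=True); print(t,v.round(1),np.linalg.norm(v),(v/4).round(2)); R0=target(-15,t)
print(target(-15,45).as_euler('xyz',degrees=True))
E
```

```text
0 [-21.8  54.7  97.8] 114.15480638253887 [-5.46 13.68 24.44]
45 [-43.5  11.6   0. ] 45.0 [-10.87   2.91   0.  ]
[180.  45.  75.]
```

Call:
{"op": "jog_arm", "data": {
  "steps": [
    [0, 0, 1, 0, 0, 0],
    [0, 0, 1, 0, 0, 0],
    [0, 0, 1, 0, 0, 0],
    [0, 0, 1, 0, 0, 0],
    [0, 0, 1, 0, 0, 0],
    [0, 0, 1, 0, 0, 0],
    [0, 0, 0.6, 0, 0, 0],
    [0, 0, 0, 0, 0, 0]
  ]
}}

```text
time: 7.27
tcp_pos: [0.4592, -0.2778, 0.2499]
orientation: [179.6, -52.3, -30.6]
contact_force: [1.3, -0.5, 0.7]
grip_width: 0.992
grip_force: 0.0
```

Call:
{"op": "jog_arm", "data": {
  "steps": [
    [0, 0, 0, -0.22, 0.55, 0.98],
    [0, 0, 0, -0.22, 0.55, 0.98],
    [0, 0, 0, -0.22, 0.55, 0.98],
    [0, 0, 0, -0.22, 0.55, 0.98],
    [0, 0, 0, -0.22, 0.55, 0.98],
    [0, 0, 0, -0.22, 0.55, 0.98],
    [0, 0, 0, -0.22, 0.55, 0.98],
    [0, 0, 0, -0.22, 0.55, 0.98],
    [0, 0, 0, -0.22, 0.55, 0.98],
    [0, 0, 0, -0.22, 0.55, 0.98],
    [0, 0, 0, -0.22, 0.55, 0.98],
    [0, 0, 0, -0.22, 0.55, 0.98]
  ]
}}

```text
time: 8.27
tcp_pos: [0.4565, -0.2761, 0.242]
orientation: [165.6, -26.2, 26.7]
contact_force: [0.1, 0.1, 0.6]
grip_width: 0.996
grip_force: 0.0
```

Call:
{"op": "jog_arm", "data": {
  "steps": [
    [0, 0, 0, -0.22, 0.55, 0.98],
    [0, 0, 0, -0.22, 0.55, 0.98],
    [0, 0, 0, -0.22, 0.55, 0.98],
    [0, 0, 0, -0.22, 0.55, 0.98],
    [0, 0, 0, -0.22, 0.55, 0.98],
    [0, 0, 0, -0.22, 0.55, 0.98],
    [0, 0, 0, -0.22, 0.55, 0.98],
    [0, 0, 0, -0.22, 0.55, 0.98],
    [0, 0, 0, -0.22, 0.55, 0.98],
    [0, 0, 0, -0.22, 0.55, 0.98],
    [0, 0, 0, -0.22, 0.55, 0.98],
    [0, 0, 0, -0.22, 0.55, 0.98]
  ]
}}

```text
time: 9.27
tcp_pos: [0.4567, -0.2764, 0.2423]
orientation: [178.5, -1.7, 71.6]
contact_force: [-0.7, 0.9, -0.3]
grip_width: 0.998
grip_force: 0.0
```

Run:
```python
from h import *
s=r.state(); R0=R.from_euler('xyz',s['orientation'],degrees=True)
print(s['joint_pos'].round(1),s['orientation'].round(1),s['tcp_pos'].round(4))
v=(target(-15,45)*R0.inv()).as_rotvec(degrees=True); print(v.round(1),(v/4).round(2))
```

```text
[-32.2  16.9   4.   76.1   2.   76.2] [178.5  -1.7  71.6] [ 0.4567 -0.2764  0.2423]
[-44.3  14.8   2.7] [-11.07   3.69   0.67]
```

Call:
{"op": "jog_arm", "data": {
  "steps": [
    [-0.1, 0.04, -0.14, -0.92, 0.31, 0.06],
    [-0.1, 0.04, -0.14, -0.92, 0.31, 0.06],
    [-0.1, 0.04, -0.14, -0.92, 0.31, 0.06],
    [-0.1, 0.04, -0.14, -0.92, 0.31, 0.06],
    [-0.1, 0.04, -0.14, -0.92, 0.31, 0.06],
    [-0.1, 0.04, -0.14, -0.92, 0.31, 0.06],
    [-0.1, 0.04, -0.14, -0.92, 0.31, 0.06],
    [-0.1, 0.04, -0.14, -0.92, 0.31, 0.06],
    [-0.1, 0.04, -0.14, -0.92, 0.31, 0.06],
    [-0.1, 0.04, -0.14, -0.92, 0.31, 0.06],
    [-0.1, 0.04, -0.14, -0.92, 0.31, 0.06],
    [-0.1, 0.04, -0.14, -0.92, 0.31, 0.06]
  ]
}}

```text
time: 10.27
tcp_pos: [0.4266, -0.2646, 0.2008]
orientation: [-180.0, 45.1, 75.3]
contact_force: [0.4, 0.2, -0.4]
grip_width: 0.995
grip_force: 0.0
```

Run:
```python
from h import *
im,s=grab('wrist'); cv2.imwrite('pics/w2.png',im['pixels'][:,:,::-1])
R0=R.from_euler('xyz',s['orientation'],degrees=True)
print(s['joint_pos'].round(1),s['orientation'].round(1),s['tcp_pos'].round(4))
v=(target(-15,45)*R0.inv()).as_rotvec(degrees=True); print((v/4).round(2), ((np.array([.428,-.2635,.0425])-s['tcp_pos'])/.025).round(2))
print(proj(im,[[.429,-.26,.075]],s))
```

```text
[ -7.9  18.9 -13.2  64.7 -44.7  99.7] [-180.    45.1   75.3] [ 0.4266 -0.2646  0.2008]
[ 0.02 -0.01 -0.06] [ 0.06  0.04 -6.33]
[[322.6748959   82.06972776]]
```

View pics/w2.png

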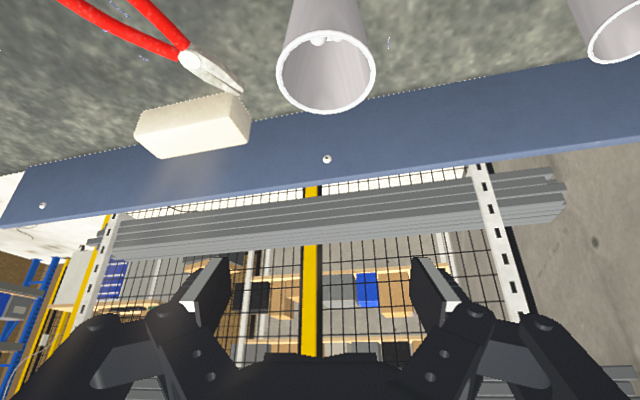

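The cup's rim ellipse is centred near (326,71), while my estimate predicted (323,82). I'll cast that ray to refine the position.

Run:
```python
from h import *
im,s=grab('wrist')
for uv in [(326,71),(277,72),(376,72),(326,30),(326,113)]: print(onz(im,uv,.075,s).round(4))
```

```text
[ 0.4313 -0.2484  0.075 ]
[ 0.402  -0.2416  0.075 ]
[ 0.4607 -0.2566  0.075 ]
[ 0.4374 -0.223   0.075 ]
[ 0.4229 -0.2827  0.075 ]
```

Call:
{"op": "jog_arm", "data": {
  "steps": [
    [0.05, 0.06, -0.8, 0, 0, 0],
    [0.05, 0.06, -0.8, 0, 0, 0],
    [0, 0, -0.8, 0, 0, 0],
    [0, 0, -0.8, 0, 0, 0],
    [0, 0, -0.8, 0, 0, 0],
    [0, 0, -0.8, 0, 0, 0],
    [0, 0, -0.8, 0, 0, 0],
    [0, 0, -0.4, 0, 0, 0],
    [0, 0, -0.31, 0, 0, 0],
    [0, 0, 0, 0, 0, 0]
  ]
}}

```text
time: 11.2
tcp_pos: [0.4295, -0.2621, 0.0429]
orientation: [-180.0, 44.9, 75.2]
contact_force: [0.6, -0.3, 0.4]
grip_width: 0.994
grip_force: 0.0
```

Call:
{"op": "jog_arm", "data": {
  "steps": [
    [0, 0, 0, 0, 0, 0],
    [0, 0, 0, 0, 0, 0],
    [0, 0, 0, 0, 0, 0],
    [0, 0, 0, 0, 0, 0],
    [0, 0, 0, 0, 0, 0],
    [0, 0, 0, 0, 0, 0],
    [0, 0, 0, 0, 0, 0],
    [0, 0, 0, 0, 0, 0],
    [0, 0, 0, 0, 0, 0],
    [0, 0, 0, 0, 0, 0]
  ],
  "hand": 45,
  "force": 40
}}

```text
time: 12.03
tcp_pos: [0.431, -0.2621, 0.0453]
orientation: [179.7, 44.9, 75.0]
contact_force: [-0.5, 3.5, 6.4]
grip_width: 0.68
grip_force: 41.4
```

Call:
{"op": "jog_arm", "data": {
  "steps": [
    [0, 0, 0.3, 0, 0, 0],
    [0, 0, 0.5, 0, 0, 0],
    [0, 0, 0.7, 0, 0, 0],
    [0, 0, 0.7, 0, 0, 0],
    [0, 0, 0.7, 0, 0, 0],
    [0, 0, 0.7, 0, 0, 0],
    [0, 0, 0.7, 0, 0, 0],
    [0, 0, 0.7, 0, 0, 0],
    [0, 0, 0.5, 0, 0, 0],
    [0, 0, 0.3, 0, 0, 0],
    [0, 0, 0, 0, 0, 0]
  ],
  "force": 50
}}

```text
time: 12.95
tcp_pos: [0.4312, -0.262, 0.1906]
orientation: [179.5, 44.8, 74.9]
contact_force: [0.5, 0.7, -1.6]
grip_width: 0.676
grip_force: 53.2
```

Run:
```python
from h import *
im,s=grab('scene'); b=im['pixels'][120:360,180:440,::-1]
im2,s=grab('wrist'); print({k:np.round(s[k],3).tolist() for k in('joint_pos','tcp_pos','orientation','contact_force')})
w=im2['pixels'][0:240,170:430,::-1]
cv2.imwrite('pics/c3.png',cv2.resize(np.hstack([b,w]),(800,370)))
```

```text
{'joint_pos': [-7.604, 19.859, -13.621, 63.408, -44.406, 100.114], 'tcp_pos': [0.431, -0.262, 0.189], 'orientation': [179.683, 44.826, 74.966], 'contact_force': [-0.105, -0.569, -2.196]}
```

View pics/c3.png

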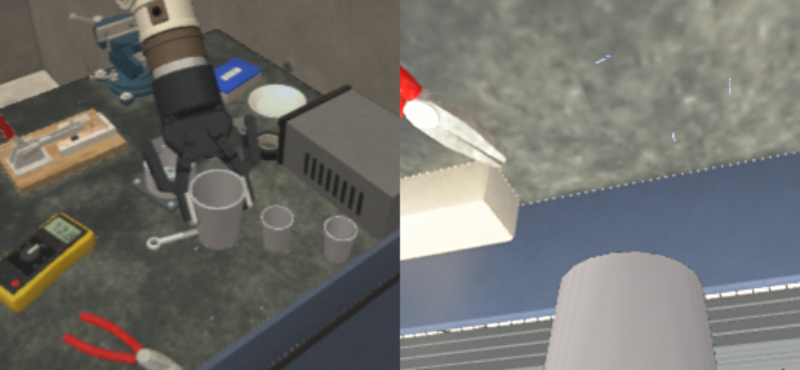

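The cup is held upright about 145 mm up, the weight reads about 2 N (so it is full), and the wrench has not moved. I'll carry it to the nest while tipping it to about 64°, where the balls still stay in.

Call:
{"op": "jog_arm", "data": {
  "steps": [
    [0.05, 0.2, 0, 0.3, -0.08, 0],
    [0.1, 0.4, 0, 0.6, -0.16, 0],
    [0.2, 0.6, 0, 0.77, -0.21, 0],
    [0.2, 0.6, 0, 0.77, -0.21, 0],
    [0.2, 0.6, 0, 0.77, -0.21, 0],
    [0.2, 0.6, 0, 0.77, -0.21, 0],
    [0.2, 0.6, 0, 0.77, -0.21, 0],
    [0.2, 0.6, 0, 0.77, -0.21, 0],
    [0.2, 0.6, 0, 0.77, -0.21, 0],
    [0.2, 0.6, 0, 0.77, -0.21, 0],
    [0.2, 0.6, 0, 0.77, -0.21, 0],
    [0.2, 0.6, 0, 0.77, -0.21, 0]
  ]
}}

```text
time: 14.05
tcp_pos: [0.4838, -0.0959, 0.1882]
orientation: [179.8, 9.1, 75.0]
contact_force: [-0.5, -0.1, -1.8]
grip_width: 0.677
grip_force: 53.3
```

Call:
{"op": "jog_arm", "data": {
  "steps": [
    [0.2, 0.6, 0, 0.77, -0.21, 0],
    [0.2, 0.6, 0, 0.77, -0.21, 0],
    [0.2, 0.6, 0, 0.77, -0.21, 0],
    [0.2, 0.6, 0, 0.77, -0.21, 0],
    [0.2, 0.6, 0, 0.77, -0.21, 0],
    [0.2, 0.6, 0, 0.77, -0.21, 0],
    [0.2, 0.6, 0, 0.77, -0.21, 0],
    [0.1, 0.4, 0, 0.77, -0.21, 0],
    [0.05, 0.3, 0, 0.6, -0.16, 0],
    [0, 0.1, 0, 0.3, -0.08, 0],
    [0, 0, 0, 0, 0, 0]
  ]
}}

```text
time: 14.97
tcp_pos: [0.5217, 0.0277, 0.1876]
orientation: [179.7, -20.0, 74.9]
contact_force: [-0.3, 0.6, -2.1]
grip_width: 0.676
grip_force: 53.4
```

Run:
```python
from h import *
s=r.state(); print({k:np.round(s[k],3).tolist() for k in('joint_pos','tcp_pos','orientation','contact_force')})
R0=R.from_euler('xyz',s['orientation'],degrees=True)
z=R0.as_matrix()[:,2]; a=np.array([-.26,-.966,0]); print('tip',45-np.degrees(np.arctan2(z@a,-z[2])))
v=(target(-15,-19)*R0.inv()).as_rotvec(degrees=True)/4; print(v.round(2))
im,_=grab('scene'); im2,_=grab('top')
b=im['pixels'][100:340,180:440,::-1]; w=im2['pixels'][100:340,200:460,::-1]
cv2.imwrite('pics/c4.png',cv2.resize(np.hstack([b,w]),(800,370)))
```

```text
{'joint_pos': [-7.764, 15.791, -8.615, 62.643, 19.777, 97.893], 'tcp_pos': [0.522, 0.028, 0.188], 'orientation': [179.72, -19.985, 74.907], 'contact_force': [-0.29, 0.591, -2.116]}
tip 64.99211201850474
[-0.22  0.13  0.05]
```

View pics/c4.png

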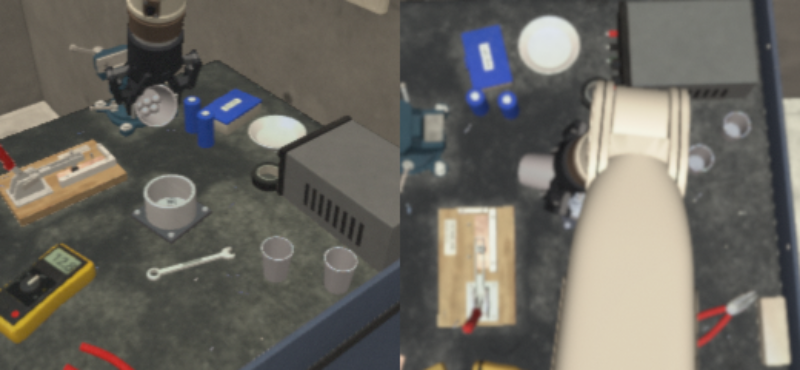

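The scene crop shows the cup tilted with all the balls inside, left of and above the nest. Next I lower it and tip slowly to about 107°.

Call:
{"op": "jog_arm", "data": {
  "steps": [
    [0, 0, -0.3, 0, 0, 0],
    [0, 0, -0.6, 0, 0, 0],
    [0, 0, -0.6, 0, 0, 0],
    [0, 0, -0.6, 0, 0, 0],
    [0, 0, -0.6, 0, 0, 0],
    [0, 0, -0.4, 0, 0, 0],
    [0, 0, 0, 0.24, -0.06, 0],
    [0, -0.02, 0, 0.48, -0.13, 0],
    [0, -0.02, 0, 0.48, -0.13, 0],
    [0, -0.02, 0, 0.48, -0.13, 0],
    [0, -0.02, 0, 0.48, -0.13, 0]
  ]
}}

```text
time: 15.98
tcp_pos: [0.5236, 0.0258, 0.1124]
orientation: [179.4, -29.1, 75.1]
contact_force: [0.2, -0.6, -1.7]
grip_width: 0.672
grip_force: 53.5
```

Call:
{"op": "jog_arm", "data": {
  "steps": [
    [-0.01, -0.03, 0, 0.48, -0.13, 0],
    [-0.01, -0.03, 0, 0.48, -0.13, 0],
    [-0.01, -0.03, 0, 0.48, -0.13, 0],
    [-0.01, -0.03, 0, 0.48, -0.13, 0],
    [-0.01, -0.03, 0, 0.48, -0.13, 0],
    [-0.01, -0.03, 0, 0.48, -0.13, 0],
    [-0.01, -0.03, 0, 0.48, -0.13, 0],
    [-0.01, -0.03, 0, 0.48, -0.13, 0],
    [-0.01, -0.03, 0, 0.48, -0.13, 0],
    [-0.01, -0.03, 0, 0.48, -0.13, 0],
    [-0.01, -0.03, 0, 0.48, -0.13, 0],
    [-0.01, -0.03, 0, 0.48, -0.13, 0]
  ]
}}

```text
time: 16.98
tcp_pos: [0.5208, 0.0162, 0.1122]
orientation: [179.2, -52.9, 75.3]
contact_force: [0.2, 0.6, -2.2]
grip_width: 0.672
grip_force: 53.5
```

Call:
{"op": "jog_arm", "data": {
  "steps": [
    [0, -0.02, 0, 0.48, -0.13, 0],
    [0, -0.02, 0, 0.48, -0.13, 0],
    [0, -0.02, 0, 0.48, -0.13, 0],
    [0, -0.02, 0, 0.48, -0.13, 0],
    [0, -0.02, 0, 0.48, -0.13, 0],
    [0, 0, 0, 0.24, -0.06, 0],
    [0, 0, 0, 0, 0, 0],
    [0, 0, 0, 0, 0, 0],
    [0, 0, 0, 0, 0, 0],
    [0, 0, 0, 0, 0, 0],
    [0, 0, 0, 0, 0, 0],
    [0, 0, 0, 0, 0, 0]
  ]
}}

```text
time: 17.98
tcp_pos: [0.5199, 0.0147, 0.1119]
orientation: [179.3, -63.8, 75.2]
contact_force: [-0.0, -0.7, -1.6]
grip_width: 0.676
grip_force: 53.4
```

Run:
```python
from h import *
s=r.state(); print({k:np.round(s[k],3).tolist() for k in('joint_pos','tcp_pos','orientation','contact_force')})
im,_=grab('scene'); 
cv2.imwrite('pics/c5.png',cv2.resize(np.ascontiguousarray(im['pixels'][140:290,220:420,::-1]),(800,600),interpolation=cv2.INTER_CUBIC))
```

```text
{'joint_pos': [-27.612, 37.068, -14.375, 61.474, 61.318, 63.905], 'tcp_pos': [0.52, 0.015, 0.112], 'orientation': [179.258, -63.762, 75.242], 'contact_force': [-0.035, -0.687, -1.598]}
```

View pics/c5.png

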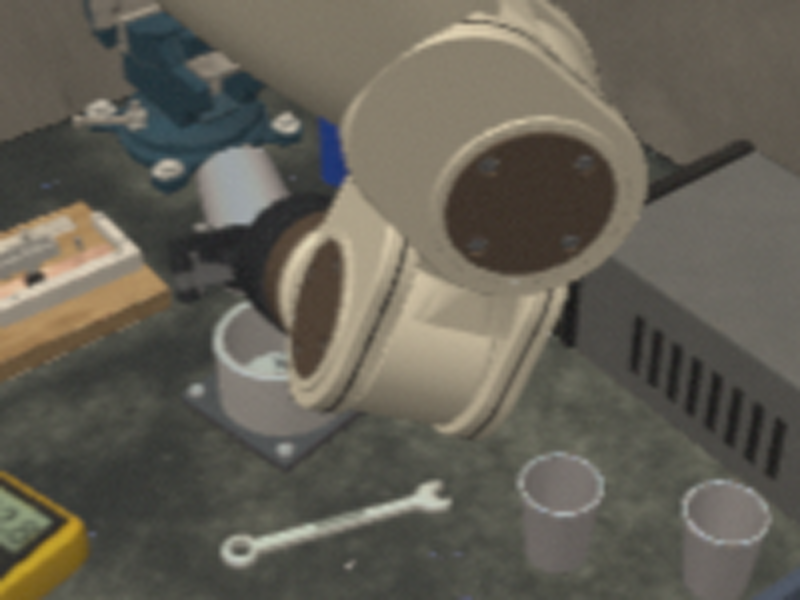

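Call:
{"op": "jog_arm", "data": {
  "steps": [
    [0, 0, 0.1, 0.48, -0.13, 0],
    [0, 0, 0.1, 0.48, -0.13, 0],
    [0, 0, 0, 0, 0, 0],
    [0, 0, 0, 0, 0, 0],
    [0, 0, 0, 0, 0, 0],
    [0, 0, 0, 0, 0, 0],
    [0, 0, 0, 0, 0, 0],
    [0, 0, 0, 0, 0, 0]
  ]
}}

```text
time: 18.7
tcp_pos: [0.5199, 0.0146, 0.1167]
orientation: [179.2, -67.7, 75.3]
contact_force: [0.1, 0.9, -0.7]
grip_width: 0.677
grip_force: 53.5
```

Call:
{"op": "jog_arm", "data": {
  "steps": [
    [0, 0.2, 0.5, -0.77, 0.21, 0],
    [0, 0.2, 0.6, -0.77, 0.21, 0],
    [0, 0.2, 0.6, -0.77, 0.21, 0],
    [0, 0.2, 0.6, -0.77, 0.21, 0],
    [0, 0.2, 0.6, -0.77, 0.21, 0],
    [0, 0.2, 0.6, -0.77, 0.21, 0],
    [0, 0.2, 0.3, -0.77, 0.21, 0],
    [0, 0.2, 0, -0.77, 0.21, 0],
    [0, 0.2, 0, -0.77, 0.21, 0],
    [0, 0.2, 0, -0.77, 0.21, 0],
    [0, 0.2, 0, -0.77, 0.21, 0],
    [0, 0, 0, -0.4, 0.1, 0]
  ]
}}

```text
time: 19.7
tcp_pos: [0.5197, 0.0709, 0.2126]
orientation: [179.5, -30.9, 75.1]
contact_force: [-0.0, -0.5, -1.0]
grip_width: 0.671
grip_force: 53.5
```

Run:
```python
from h import *
s=r.state(); print({k:np.round(s[k],3).tolist() for k in('joint_pos','tcp_pos','orientation','contact_force')})
im,_=grab('scene'); im2,_=grab('top')
c=lambda i,x,y,w,h:cv2.resize(np.ascontiguousarray(i['pixels'][y:y+h,x:x+w,::-1]),(400,400),interpolation=cv2.INTER_CUBIC)
cv2.imwrite('pics/c6.png',np.hstack([c(im,220,130,130,130),c(im2,250,160,110,110)]))
```

```text
{'joint_pos': [-8.566, 13.845, -11.062, 60.696, 30.643, 97.675], 'tcp_pos': [0.52, 0.071, 0.213], 'orientation': [179.458, -30.922, 75.115], 'contact_force': [-0.04, -0.49, -1.028]}
```

View pics/c6.png

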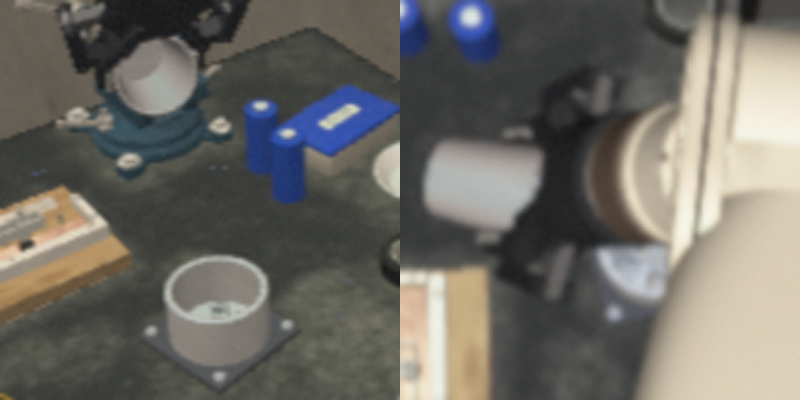

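The cup is empty: the scene crop shows its clean inside, and there are no balls on the bench near the nest. I'll bring it back upright over its original spot.

Call:
{"op": "jog_arm", "data": {
  "steps": [
    [-0.1, -0.4, 0, -0.77, 0.21, 0],
    [-0.15, -0.55, 0, -0.77, 0.21, 0],
    [-0.15, -0.55, 0, -0.77, 0.21, 0],
    [-0.15, -0.55, 0, -0.77, 0.21, 0],
    [-0.15, -0.55, 0, -0.77, 0.21, 0],
    [-0.15, -0.55, 0, -0.77, 0.21, 0],
    [-0.15, -0.55, 0, -0.77, 0.21, 0],
    [-0.15, -0.55, 0, -0.77, 0.21, 0],
    [-0.15, -0.55, 0, -0.77, 0.21, 0],
    [-0.15, -0.55, 0, -0.77, 0.21, 0],
    [-0.15, -0.55, 0, -0.77, 0.21, 0],
    [-0.15, -0.55, 0, -0.77, 0.21, 0]
  ]
}}

```text
time: 20.8
tcp_pos: [0.4754, -0.0925, 0.2111]
orientation: [179.8, 7.4, 74.9]
contact_force: [0.9, 0.0, -1.2]
grip_width: 0.677
grip_force: 53.4
```

Call:
{"op": "jog_arm", "data": {
  "steps": [
    [-0.15, -0.55, 0, -0.77, 0.21, 0],
    [-0.15, -0.55, 0, -0.77, 0.21, 0],
    [-0.15, -0.55, 0, -0.77, 0.21, 0],
    [-0.15, -0.55, 0, -0.77, 0.21, 0],
    [-0.15, -0.55, 0, -0.77, 0.21, 0],
    [-0.15, -0.55, -0.1, -0.77, 0.21, 0],
    [-0.15, -0.55, -0.2, -0.77, 0.21, 0],
    [-0.15, -0.55, -0.3, -0.77, 0.21, 0],
    [-0.15, -0.55, -0.3, -0.77, 0.21, 0],
    [-0.15, -0.55, -0.3, -0.77, 0.21, 0],
    [-0.15, -0.55, -0.3, -0.77, 0.21, 0],
    [-0.1, -0.55, -0.3, -0.77, 0.21, 0]
  ]
}}

```text
time: 21.8
tcp_pos: [0.4313, -0.2573, 0.1654]
orientation: [180.0, 45.6, 75.0]
contact_force: [0.9, 0.2, -1.6]
grip_width: 0.675
grip_force: 53.4
```

Run:
```python
from h import *
s=r.state(); print({k:np.round(s[k],3).tolist() for k in('joint_pos','tcp_pos','orientation','contact_force')})
R0=R.from_euler('xyz',s['orientation'],degrees=True); Rg=R.from_euler('xyz',[179.6,44.85,74.97],degrees=True)
print(((Rg*R0.inv()).as_rotvec(degrees=True)/4).round(2), ((np.array([.431,-.262,.0455])-s['tcp_pos'])/.025).round(2))
```

```text
{'joint_pos': [-6.74, 22.111, -14.965, 61.245, -45.044, 101.694], 'tcp_pos': [0.431, -0.257, 0.165], 'orientation': [179.985, 45.643, 75.015], 'contact_force': [0.924, 0.241, -1.575]}
[ 0.17 -0.12  0.06] [-0.01 -0.19 -4.8 ]
```

Call:
{"op": "jog_arm", "data": {
  "steps": [
    [0, -0.1, -0.6, 0.1, -0.06, 0.03],
    [0, -0.1, -0.8, 0.1, -0.06, 0.03],
    [0, 0, -0.8, 0, 0, 0],
    [0, 0, -0.8, 0, 0, 0],
    [0, 0, -0.6, 0, 0, 0],
    [0, 0, -0.4, 0, 0, 0],
    [0, 0, -0.25, 0, 0, 0],
    [0, 0, -0.15, 0, 0, 0],
    [0, 0, -0.15, 0, 0, 0],
    [0, 0, -0.1, 0, 0, 0],
    [0, 0, -0.05, 0, 0, 0],
    [0, 0, 0, 0, 0, 0]
  ]
}}

```text
time: 22.8
tcp_pos: [0.4326, -0.2617, 0.0492]
orientation: [179.4, 44.7, 74.9]
contact_force: [0.1, -0.1, -0.5]
grip_width: 0.677
grip_force: 53.4
```

Call:
{"op": "jog_arm", "data": {
  "steps": [
    [0, 0, -0.05, 0, 0, 0],
    [0, 0, -0.05, 0, 0, 0],
    [0, 0, 0, 0, 0, 0]
  ]
}}

```text
time: 23.05
tcp_pos: [0.4324, -0.2617, 0.0465]
orientation: [179.5, 44.7, 75.0]
contact_force: [-0.2, -0.6, -1.0]
grip_width: 0.679
grip_force: 53.4
```

Call:
{"op": "jog_arm", "data": {
  "steps": [
    [0, 0, -0.04, 0, 0, 0],
    [0, 0, -0.04, 0, 0, 0],
    [0, 0, 0, 0, 0, 0]
  ]
}}

```text
time: 23.3
tcp_pos: [0.4326, -0.262, 0.0455]
orientation: [179.5, 44.8, 75.0]
contact_force: [-0.6, 3.0, 5.0]
grip_width: 0.675
grip_force: 53.7
```

It's in contact with the bench, so I release.

Call:
{"op": "jog_arm", "data": {
  "steps": [
    [0, 0, 0, 0, 0, 0],
    [0, 0, 0, 0, 0, 0],
    [0, 0, 0, 0, 0, 0],
    [0, 0, 0, 0, 0, 0],
    [0, 0, 0, 0, 0, 0],
    [0, 0, 0, 0, 0, 0],
    [0, 0, 0, 0, 0, 0],
    [0, 0, 0, 0, 0, 0],
    [0, 0, 0, 0, 0, 0],
    [0, 0, 0, 0, 0, 0]
  ],
  "hand": 85
}}

```text
time: 24.13
tcp_pos: [0.4323, -0.2617, 0.0445]
orientation: [179.5, 44.7, 75.0]
contact_force: [0.9, -0.2, 0.8]
grip_width: 0.991
grip_force: 0.0
```

Call:
{"op": "jog_arm", "data": {
  "steps": [
    [0, 0, 0.3, 0, 0, 0],
    [0, 0, 0.6, 0, 0, 0],
    [0, 0, 0.9, 0, 0, 0],
    [0, 0, 1, 0, 0, 0],
    [0, 0, 1, 0, 0, 0],
    [0, 0, 1, 0, 0, 0],
    [0, 0, 1, 0, 0, 0],
    [0, 0, 1, 0, 0, 0]
  ]
}}

```text
time: 24.8
tcp_pos: [0.432, -0.2617, 0.2164]
orientation: [179.5, 44.7, 75.0]
contact_force: [1.0, 0.1, -0.3]
grip_width: 0.994
grip_force: 0.0
```

Call:
{"op": "jog_arm", "data": {
  "steps": [
    [-0.1, 0.85, 0.3, 0, 0, 0],
    [-0.1, 0.85, 0.3, 0, 0, 0],
    [-0.1, 0.85, 0.3, 0, 0, 0],
    [-0.1, 0.85, 0.3, 0, 0, 0],
    [-0.1, 0.85, 0.3, 0, 0, 0],
    [-0.1, 0.85, 0.3, 0, 0, 0],
    [-0.1, 0.85, 0.3, 0, 0, 0],
    [-0.1, 0.85, 0.3, 0, 0, 0],
    [-0.1, 0.85, 0.3, 0, 0, 0],
    [-0.1, 0.85, 0.3, 0, 0, 0],
    [-0.1, 0.85, 0.3, 0, 0, 0],
    [-0.1, 0.85, 0.3, 0, 0, 0]
  ]
}}

```text
time: 25.8
tcp_pos: [0.402, -0.0058, 0.3055]
orientation: [179.4, 44.7, 74.9]
contact_force: [0.7, -0.5, -0.5]
grip_width: 0.995
grip_force: 0.0
```

Call:
{"op": "jog_arm", "data": {
  "steps": [
    [-0.1, 0.85, 0, 0, 0, 0.5],
    [-0.1, 0.85, 0, 0, 0, 0.5],
    [-0.1, 0.85, 0, 0, 0, 0.5],
    [-0.1, 0.85, 0, 0, 0, 0.5],
    [-0.1, 0.85, 0, 0, 0, 0.5],
    [-0.1, 0.85, 0, 0, 0, 0.5],
    [-0.1, 0.85, 0, 0, 0, 0.5],
    [-0.1, 0.85, 0, 0, 0, 0.5],
    [-0.1, 0.85, 0, 0, 0, 0.5],
    [-0.1, 0.85, 0, 0, 0, 0.5],
    [-0.1, 0.85, 0, 0, 0, 0.5],
    [0, 0, 0, 0, 0, 0]
  ]
}}

```text
time: 26.8
tcp_pos: [0.3741, 0.23, 0.3044]
orientation: [179.5, 44.7, 97.2]
contact_force: [-1.1, -0.4, 0.5]
grip_width: 0.999
grip_force: 0.0
```

Run:
```python
from h import *
for n in('top','scene'):
    im,s=grab(n); cv2.imwrite(f'pics/{n}9.png',im['pixels'][:,:,::-1])
    a=cv2.imread(f'pics/{n}0.png').astype(int); b=im['pixels'][:,:,::-1].astype(int)
    m=(np.abs(a-b).max(2)>40).astype(np.uint8)
    k,l,st,c=cv2.connectedComponentsWithStats(cv2.dilate(m,np.ones((3,3))))
    for i in range(1,k):
        if st[i,4]>14: print(n,st[i].tolist(),c[i].round(0))
    if n=='top':
        for nm,(x,y,R_) in dict(cup=(415,252,14),pocket=(320,226,15)).items():
            for q in(a,b):
                g=q[y-R_:y+R_+1:2,x-R_:x+R_+1:2].mean(2).astype(int); print(nm); print('\n'.join(' '.join('%3d'%v for v in row) for row in g))
```

```text
top [319, 218, 6, 6, 34] [322. 220.]
top [0, 232, 174, 168, 6429] [ 74. 319.]
top [325, 232, 6, 5, 28] [328. 234.]
top [64, 240, 114, 81, 4926] [135. 281.]
top [405, 246, 12, 15, 113] [411. 253.]
top [180, 251, 19, 6, 109] [189. 254.]
top [0, 293, 31, 54, 779] [ 12. 318.]
top [185, 298, 20, 8, 120] [194. 301.]
top [0, 337, 4, 14, 42] [  1. 344.]
top [0, 350, 7, 11, 57] [  3. 355.]
top [1, 373, 4, 5, 18] [  2. 375.]
top [3, 379, 4, 5, 17] [  5. 381.]
top [5, 379, 105, 21, 1215] [ 55. 392.]
top [17, 384, 6, 5, 27] [ 20. 386.]
cup
 94  98  93  99 106 104 108 108 101 110 141 124 106  99  99
 95 100 102 107 126 149 156 155 151 144 116  93  90  90  92
 96 100 115 147 164 157 149 147 151 164 163 127  96  93  90
 97 100 140 156 140 135 137 138 139 140 147 161 135  96  85
100 124 168 141 147 154 146 138 136 134 130 142 161 113  85
 95 148 186 165 175 180 170 142 131 127 124 127 155 142  87
 94 159 182 180 196 178 168 169 136 120 118 116 132 148  94
 94 152 171 177 191 182 184 195 159 115 110 106 120 150 102
 91 156 189 187 194 193 177 179 168 112  99  97 115 147 100
 90 143 190 181 182 178 16
[... 2953 characters left out ...]
63 169 178 180 195 214 152
155 214 194 196 201 207 220 204 206 174 171 188 175 202 203 122
117 187 221 212 215 221 218 186 188 176 179 203 205 212 152 107
103 133 192 218 218 226 214 192 202 184 191 207 211 164 112 114
100 106 133 182 214 224 216 213 217 214 218 199 155 114 105 122
 95 101 107 125 150 173 187 201 194 178 159 131 112 105 104 105
scene [0, 0, 31, 41, 779] [13. 24.]
scene [82, 0, 58, 35, 1010] [114.  12.]
scene [141, 25, 7, 7, 33] [144.  28.]
scene [121, 35, 75, 82, 2988] [154.  73.]
scene [25, 38, 18, 15, 168] [34. 45.]
scene [8, 54, 59, 77, 2160] [41. 89.]
scene [0, 212, 72, 79, 3194] [ 36. 252.]
scene [319, 282, 21, 13, 82] [330. 286.]
scene [305, 300, 13, 9, 48] [311. 304.]
```

```bash
python3 -c "
from workcell import r
print(r.close_job())"
```

```text
the job is handed in; nothing more can be done
None
```

I tipped the balls into the nest pocket, stood the empty cup upright at its original spot, and handed the job in at about 27 s. Before-and-after images show the cup empty, changes inside the pocket and none on the bench around it; I did not count the five balls one by one.

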